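Square the blanks, then crack open the stuck dry box and hold it

ROBOT

A 7-joint arm with a two-finger parallel gripper is mounted at the origin on the work surface. World frame = base frame: x ahead of the robot, y to its left, z up, the work surface at z = 0. Lengths are in m, angles in degrees, forces in N, time in s.
With the tool pointing down it reaches from about 0.425 to 0.95 m from the base axis. Payload 16.7 kg.
Tool frame: the origin (TCP) lies at the very end of the fingers, on their centre line; the grasp point (between the pads) lies behind it (ctrl.hold_point_z is the y of the grasp point in the tool frame, in m); y points along the fingers, z is the direction in which the jaws open and shut, and the axes are right-handed (so a half turn about y gives the same grasp; the last joint's range is limited). The gripper opens to 94 mm and grips with 3 to 60 N. Pads are 16 mm wide; open, the fingers measure 119 mm over their backs; the gripper's body (75 mm by 177 mm) begins 78 mm behind the grasp point.
Start: joints at [-83.451, 24.414, 4.234, 92.017, -1.954, 63.644, -3.845], TCP at [0.176, 0.652, 0.205] pointing down, gripper open.
Joint ranges: [-163.25, 163.25], [-28.42, 122.38], [-70.27, 78.77], [12.13, 141.07], [-58.53, 238.53], [9.26, 117.41], [-156.51, 156.51]. Speed limits (degrees/s): [108.29, 108.29, 136.94, 136.94, 172.46, 172.46, 172.46].

INTERFACE

Orientations are given as a 3x3 rotation matrix whose columns are the frame's x, y, z axes.
In Python, from plant import ctrl, viewer gives the robot as it stands. Calls block until the motion is done:
- ctrl.reach(position, orientation): joint-space move of the TCP to a pose.
- ctrl.line_to(position, feed=0.15, attitude=None): straight line of the TCP; attitude=None keeps the orientation; feed is the mean speed in m/s.
- ctrl.move_joints(angles): joint-space move.
- ctrl.open_jaws() and ctrl.gripper_close(squeeze=None): open the fingers fully, or close them until they stop; squeeze is the grip in N (None keeps the last).
- ctrl.pause(seconds).
- ctrl.ik(position, orientation): joint angles nearest the present ones, or None.
- ctrl.state(): the state.
- viewer.camera(name): name is "side" or "top" or "wrist"; returns a dict with "frame" (420x560x3 uint8, red, green, blue), "vertical_fov" (degrees; the focal length in pixels is half the picture's height over the tangent of half this angle, whatever the lens; pixels are square), "cx", "cy" (the principal point, pixels), "R" (3x3) and "t" (3): a world point X has camera coordinates R X + t; the wrist camera has in their place "hand_eye" (4x4, takes a point from camera to tool coordinates, whose origin is the TCP and whose axes are the tool frame's). Camera axes: x right, y down, z forward; pixel columns grow to the right and rows downward; lengths in m; the calibration is good to about 2 mm. A picture is of the moment at which its call begins: read the wrist's pose just before it. There is no depth.
A pose or a line that the arm cannot do raises ctrl.Unreachable and nothing moves.
- ctrl.job_done(): hands the job in, once; it reports no verdict.
The state is a dict: "t": time; "q": joint angles; "joint_velocities": joint speeds; "joint_efforts": joint torques, N m; "tool_pos": TCP position; "eef_rot": TCP orientation; "contact_force": force on the tool from outside, world axes, zero at the start; "wrist_torque": the same for the moment, N m; "finger_gap": finger opening in m.
Only numpy, scipy, OpenCV 4.12 (cv2) and the standard library are available. Lean on these libraries where they do the work, as an engineer would, in place of code of your own. Each camera call takes 0.05 s, during which the arm holds its last target.

TASK

Tap the stack of four tan blanks square into the corner of the jig, so that all their edges line up flush against both fences. Then pull the stuck lid of the dry box free by its bow handle, without letting it fly wide open, and finish while still holding it still with the front edge about 3 cm up, so that I can slip the blanks in. Leave the other things on the table where they are.

Things in the scene. Friction and masses are not known exactly. Their poses are not given: they have to be found in the camera images.
- jig: squaring jig fixed to the table: a white base board 6 mm thick (from x -110 to +65 mm, y -95 to +60 mm) with two upright metal fences, tops 26 mm above the table. Origin on the table top, below where the centre of a squared blank lies: the fence faces stand at x = +55 mm (runs along y) and at y = +40 mm (runs along x); the -x and -y sides are open
- blank1: lowest of the four loose tan blanks stacked on the jig's base board: rigid plate 110 mm (x) by 80 mm (y) by 5 mm, about 60 g; origin at the centre of its underside; starts 8 to 22 mm short of both fences and turned by up to 0.12 rad to the jig; squared = its long edge against the fence at +y and its short edge against the fence at +x
- blank2: second of the four loose tan blanks stacked on the jig's base board: rigid plate 110 mm (x) by 80 mm (y) by 5 mm, about 60 g; origin at the centre of its underside; starts 8 to 22 mm short of both fences and turned by up to 0.12 rad to the jig; squared = its long edge against the fence at +y and its short edge against the fence at +x
- blank3: third of the four loose tan blanks stacked on the jig's base board: rigid plate 110 mm (x) by 80 mm (y) by 5 mm, about 60 g; origin at the centre of its underside; starts 8 to 22 mm short of both fences and turned by up to 0.12 rad to the jig; squared = its long edge against the fence at +y and its short edge against the fence at +x
- blank4: top of the four loose tan blanks stacked on the jig's base board: rigid plate 110 mm (x) by 80 mm (y) by 5 mm, about 60 g; origin at the centre of its underside; starts 8 to 22 mm short of both fences and turned by up to 0.12 rad to the jig; squared = its long edge against the fence at +y and its short edge against the fence at +x
- dry_box: grey storage box fixed to the table, 220 mm (x) by 200 mm (y), 75 mm high, with a white lid hinged along its far (+x) rim; origin on the table top under the box's centre; front faces -x
- lid (a joint): opening angle of the lid, rad: 0 shut, up to 0.85. The hinge line runs along the box's y, 110 mm to +x of the box's origin and 76 mm above the table. The seal sticks: it takes a pull of about 12 to 17 N straight up on the bar, greatest in the first 3 mm of lift; the lid then comes free within about 10 mm, and only its weight, 2 to 4 N at the bar, remains. Let go, it falls shut and sticks again
- lid_bar (a point): middle of the lid's steel bow handle: a round bar 12 mm thick along the box's y, 88 mm free between its two legs, 190 mm to -x of the hinge line; its centre is 34 mm above the lid's top (122 mm above the table when shut). It may turn between the fingers as the lid tilts
- lid_edge (a point): middle of the lower front edge of the lid, 226 mm to -x of the hinge line and 78 mm above the table when shut; 30 mm higher is a lid angle of 0.133 rad
- tape: bystander, leave alone: roll of paper tape standing on its flat side, 68 mm across, 45 mm high; origin at the centre of its underside
- paint_jar: bystander, leave alone: small lidded jar, 48 mm across, 65 mm high; origin at the centre of its underside
- primer_can: bystander, leave alone: upright can, 60 mm across, 150 mm high; origin at the centre of its underside
- glue: bystander, leave alone: upright white bottle, 52 mm across, 140 mm high; origin at the centre of its underside
- brush: bystander, leave alone: paint brush lying flat on the table, about 200 mm long, along its x
- spatula: bystander, leave alone: spatula lying flat on the table, about 280 mm long, along its x

How it is judged:
By the outcome, as a careful person would: the job done as asked, in the order asked, and still so for the second after the job is handed in, while the arm keeps its last pose, push and grip.
It also fails if it takes over 72 s, if anything falls off the work surface, if the arm or the gripper's body presses on something with over 40 N, if the wrist force passes 120 N, or if a joint passes its speed limit or range.

## Working session

There is one attempt and no reset: what is moved stays moved. The work goes in short steps, each a Python script; the robot and the scene stay as the last script left them, time stands still between calls to the robot, and variables do not carry over. Pictures are saved under pics/ and viewed, and the job is handed in when it is done.

```bash
ls; mkdir -p pics
python3 - <<'E'
from plant import ctrl, viewer
import cv2,numpy as np
s=ctrl.state();print(s['t'],s['tool_pos'],s['eef_rot'],s['contact_force'],ctrl.hold_point_z)
for n in ['side','top','wrist']:
    c=viewer.camera(n);cv2.imwrite(f'pics/{n}0.png',c['frame'][:,:,::-1])
    print(n,{k:np.round(v,4).tolist() if not isinstance(v,float) else v for k,v in c.items() if k!='frame'})
E
```

```text
pics
0.0 [0.1759113  0.65123838 0.20479215] [[ 9.65402419e-01 -2.50213315e-04  2.60764465e-01]
 [-2.60764573e-01 -1.22183897e-03  9.65401649e-01]
 [ 7.70558371e-05 -9.99999222e-01 -1.24481306e-03]] [-0.15107033  0.40779097  0.6379895 ] -0.0188
side {'vertical_fov': 43.96474680109951, 'cx': 287.22147585886233, 'cy': 209.059464334053, 'R': [[0.7836, -0.621, 0.0202], [-0.3912, -0.5184, -0.7605], [0.4827, 0.5879, -0.6491]], 't': [-0.3995, 0.2789, 1.1694]}
top {'vertical_fov': 57.85446928572951, 'cx': 277.95982836075484, 'cy': 206.66058858406632, 'R': [[-0.0028, -1.0, 0.0075], [-0.9972, 0.0022, -0.0745], [0.0745, -0.0077, -0.9972]], 't': [0.0283, 0.5091, 1.0798]}
wrist {'vertical_fov': 62.769101455480936, 'cx': 281.5104822283149, 'cy': 211.5663765675532, 'hand_eye': [[-0.0006, 0.9584, 0.2854, -0.083], [-0.0, -0.2854, 0.9584, -0.1792], [1.0, 0.0005, 0.0002, 0.0013], [0.0, 0.0, 0.0, 1.0]]}
```

View pics/top0.png

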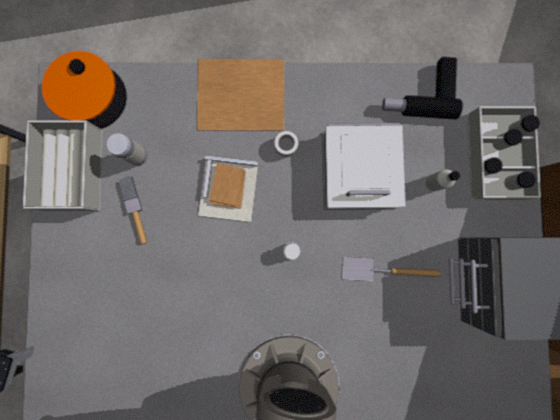

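View pics/side0.png

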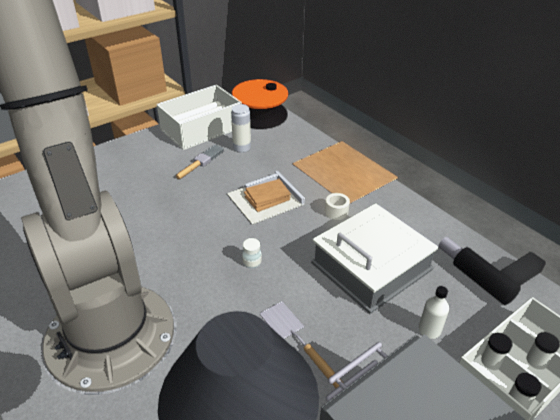

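View pics/wrist0.png

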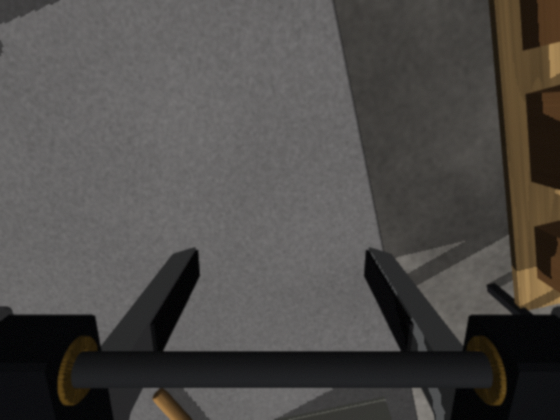

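Run:
```python
import cv2,numpy as np
t=cv2.imread('pics/top0.png');s=cv2.imread('pics/side0.png')
a=cv2.resize(t[140:240,180:270],None,fx=6,fy=6,interpolation=cv2.INTER_CUBIC)
cv2.imwrite('pics/t_jig.png',a)
cv2.imwrite('pics/t_box.png',cv2.resize(t[110:220,310:415],None,fx=5,fy=5,interpolation=cv2.INTER_CUBIC))
cv2.imwrite('pics/s_jig.png',cv2.resize(s[160:230,220:315],None,fx=8,fy=8,interpolation=cv2.INTER_CUBIC))
```

```text
(no output)
```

View pics/t_jig.png

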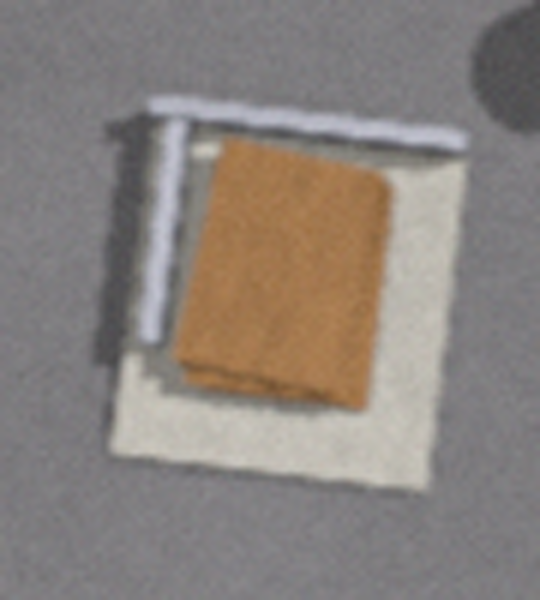

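View pics/t_box.png

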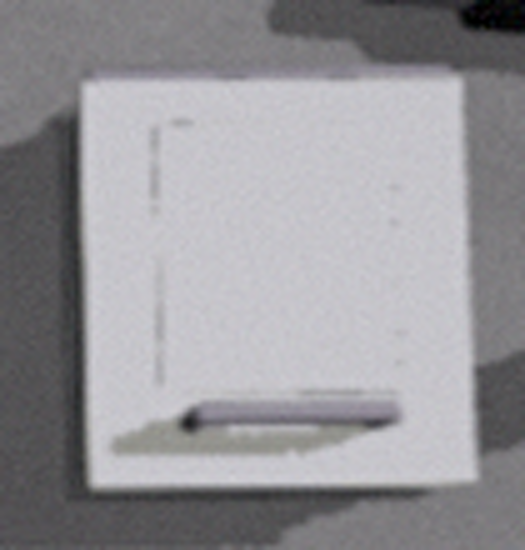

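View pics/s_jig.png

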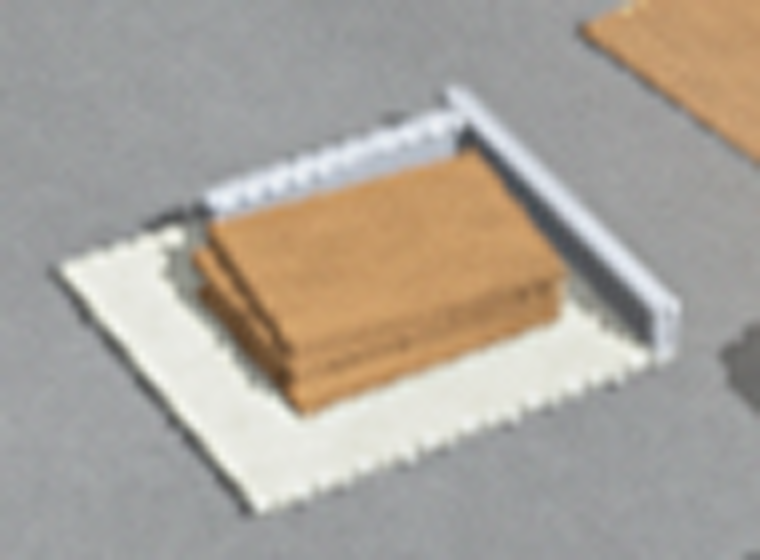

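```bash
cat > h.py <<'E'
import numpy as np,cv2
from plant import ctrl,viewer
def shot(n,name):
    s=ctrl.state();c=viewer.camera(n);f=c['frame'];H=f.shape[0]
    c['f']=H/2/np.tan(np.radians(c['vertical_fov']/2))
    if 'R' in c: c['Rw']=np.array(c['R']).T;c['C']=-c['Rw']@np.array(c['t'])
    else:
        h=np.array(c['hand_eye']);E=np.array(s['eef_rot'])
        c['Rw']=E@h[:3,:3];c['C']=np.array(s['tool_pos'])+E@h[:3,3]
    cv2.imwrite(f'pics/{name}.png',f[:,:,::-1])
    np.savez(f'pics/{name}.npz',f=c['f'],Rw=c['Rw'],C=c['C'],cx=c['cx'],cy=c['cy'])
    return c
def cast(c,uv,z):
    uv=np.atleast_2d(uv).astype(float)
    d=np.c_[(uv[:,0]-c['cx'])/c['f'],(uv[:,1]-c['cy'])/c['f'],np.ones(len(uv))]@np.array(c['Rw']).T
    return c['C']+d*((z-c['C'][2])/d[:,2])[:,None]
def proj(c,X):
    p=(np.atleast_2d(X)-c['C'])@np.array(c['Rw'])
    return p[:,:2]/p[:,2:]*c['f']+[c['cx'],c['cy']]
def ori(yaw): # tool x at yaw, pointing down
    c,s=np.cos(yaw),np.sin(yaw)
    x=np.array([c,s,0]);y=np.array([0,0,-1.]);return np.c_[x,y,np.cross(x,y)]
E
python3 - <<'E'
from h import *
c=shot('top','top1')
k=lambda x,y,ox,oy,f:[ox+(x+.5)/f-.5,oy+(y+.5)/f-.5]
P=cast(c,[k(110,455,180,140,6),k(430,492,180,140,6)],.006);print(P)
d=P[0]-P[1];print('width',np.linalg.norm(d));yaw=np.arctan2(-d[0],d[1]);print(yaw)
R=np.array([[np.cos(yaw),-np.sin(yaw)],[np.sin(yaw),np.cos(yaw)]])
o=P[0,:2]-R@[-.11,.06];print('jig',o, P[1,:2]-R@[-.11,-.095])
Q=cast(c,[k(*p,310,110,5) for p in [(82,82),(463,75),(478,480),(90,487)]],.088);print(Q)
B=cast(c,[k(*p,310,110,5) for p in [(190,412),(400,412)]],.126);print(B)
for n,uv in dict(tape=(287,143),jar=(292,252),glue=(447,178),can=(120,146)).items():print(n,cast(c,uv,.05))
E
```

```text
[[0.48501473 0.26042138 0.006     ]
 [0.46664083 0.1049492  0.006     ]]
width 0.15655413704844884
-0.11763560016653335
jig [0.58721264 0.18792595] [0.58703024 0.18638255]
[[ 0.72653315 -0.10540484  0.088     ]
 [ 0.73034016 -0.31600017  0.088     ]
 [ 0.5060792  -0.31806446  0.088     ]
 [ 0.50274238 -0.10700881  0.088     ]]
[[ 0.53923607 -0.15467767  0.126     ]
 [ 0.53902008 -0.26496076  0.126     ]]
tape [[0.68839115 0.00106275 0.05      ]]
jar [[ 0.38008522 -0.01145291  0.05      ]]
glue [[ 0.58719877 -0.4521329   0.05      ]]
can [[0.68021533 0.47451247 0.05      ]]
```

Run:
```python
from h import *
ctrl.gripper_close(20)
yaw=-.118;R=np.array([[np.cos(yaw),-np.sin(yaw)],[np.sin(yaw),np.cos(yaw)]])
p=np.array([.587,.187])+R@[.05,-.01]
ctrl.reach([p[0],p[1],.2],ori(yaw))
s=ctrl.state();print(s['t'],s['tool_pos'],s['q'],s['finger_gap'],s['contact_force'])
shot('wrist','w1')
```

```text
3.9833 [0.63519185 0.17231923 0.19990457] [-39.92745509  24.68290047  25.9780495   95.72188092 -11.93821869
  62.35601345  72.87402885] 0.00017188771649065312 [ 0.6971173  -0.0411126  -0.40857334]
```

View pics/w1.png

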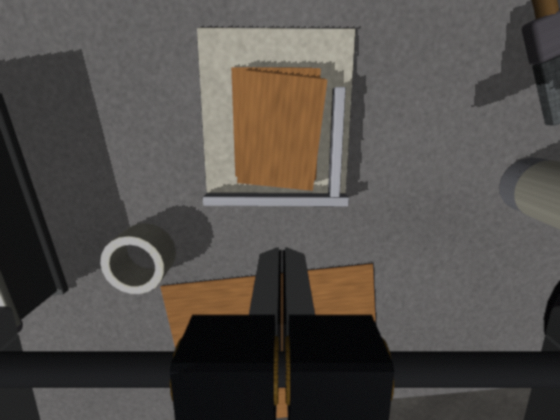

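Run:
```python
import cv2
t=cv2.imread('pics/w1.png')
cv2.imwrite('pics/w1z.png',cv2.resize(t[20:215,190:365],None,fx=3,fy=3,interpolation=cv2.INTER_CUBIC))
```

```text
(no output)
```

View pics/w1z.png

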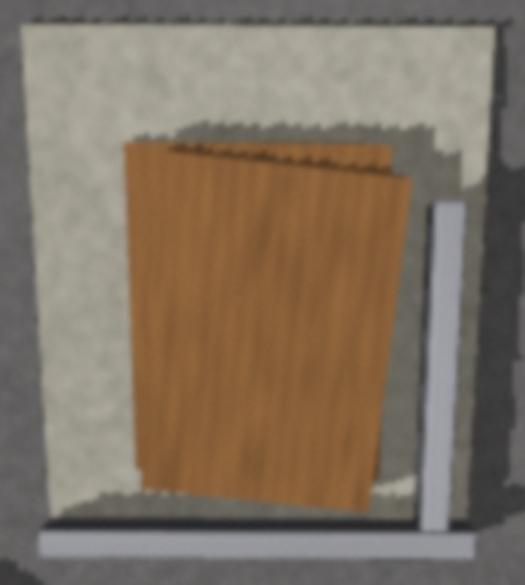

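Run:
```python
from h import *
c=dict(np.load('pics/w1.npz'))
k=lambda L:[[190+(x+.5)/3-.5,20+(y+.5)/3-.5] for x,y in L]
b=cast(c,k([(22,26),(495,26)]),.006)[:,:2]
fx=cast(c,k([(45,531),(470,531)]),.026)[:,:2]
fy=cast(c,k([(434,203),(420,529)]),.026)[:,:2]
print(b,fx,fy)
ang=lambda d:np.arctan2(d[1],d[0])
a=[ang(b[1]-b[0])-np.pi/2,ang(fx[1]-fx[0])-np.pi/2,ang(fy[1]-fy[0])];print(a)
yaw=np.mean(a);R=np.array([[np.cos(yaw),-np.sin(yaw)],[np.sin(yaw),np.cos(yaw)]])
# jig origin in rotated coords
bx=(b@R).mean(0);FX=(fx@R).mean(0)[0];FY=(fy@R).mean(0)[1]
print('x from board',bx[0]+.11,'x from fence',FX-.055,'y from board',bx[1]+.0175,'from fence',FY-.04)
o=R@[ (bx[0]+.11+FX-.055)/2,(bx[1]+.0175+FY-.04)/2 ];print('jig',o,yaw)
top=cast(c,k([(170,147),(412,178),(370,512),(140,488)]),.026)[:,:2]
print('top blank in jig mm',(top-o)@R*1000)
low=cast(c,k([(125,143),(391,145)]),.016)[:,:2]
print('lower',(low-o)@R*1000)
```

```text
[[0.46843913 0.11003185]
 [0.48625371 0.26290205]] [[0.63170822 0.09230427]
 [0.64905677 0.24096503]] [[0.53893168 0.2362463 ]
 [0.64629189 0.22352844]]
[np.float64(-0.11601073859100919), np.float64(-0.11617341043322771), np.float64(-0.11791025158431684)]
x from board 0.5623887582376911 x from fence 0.5616250841843151 y from board 0.25827778082204256 from fence 0.2573236162987362
jig [0.58820105 0.19061087] -0.11669813353618458
top blank in jig mm [[-70.9447929  -44.9747845 ]
 [-61.78159047  32.21243032]
 [ 47.74201249  21.69381474]
 [ 39.23046897 -58.55353658]]
lower [[-73.1929442  -60.56181314]
 [-72.64418465  26.21324284]]
```

```bash
cat >> h.py <<'E'
JY=-.1167;JO=np.array([.5882,.1906])
JR=np.array([[np.cos(JY),-np.sin(JY)],[np.sin(JY),np.cos(JY)]])
def J(x,y,z): return [*(JO+JR@[x,y]),z]
ZP=.0078
def jp(): 
    s=ctrl.state();return (np.array(s['tool_pos'])[:2]-JO)@JR,s
def push(ax,start,fast_to,limit,thr,step=.001):
    """ax 0/1; start (x,y)"""
    d=np.eye(2)[ax]; p=np.array(start,float)
    ctrl.line_to(J(*p,.04),feed=.2); ctrl.line_to(J(*p,ZP),feed=.1)
    f0=np.array(ctrl.state()['contact_force'])[:2]@JR
    p[ax]=fast_to; ctrl.line_to(J(*p,ZP),feed=.04)
    log=[]
    while p[ax]<limit:
        p[ax]+=step; ctrl.line_to(J(*p,ZP),feed=.03)
        q,s=jp(); f=-(np.array(s['contact_force'])[:2]@JR-f0)
        log.append((round(q[ax]*1000,1),round(f[ax],1)))
        if f[ax]>thr: break
    print(log,'lat',f,'t',s['t'],s['tool_pos'][2])
    p=q.copy(); p[ax]-=.006; ctrl.line_to(J(*p,ZP),feed=.06)
    ctrl.line_to(J(*p,.04),feed=.2)
E
python3 - <<'E'
from h import *
ctrl.reach(J(-.012,-.086,.06),ori(JY))
push(1,(-.012,-.086),-.068,-.044,8)
c=shot('top','top2')
E
```

```text
[(np.float64(-67.1), np.float64(0.4)), (np.float64(-66.2), np.float64(1.5)), (np.float64(-65.0), np.float64(1.6)), (np.float64(-63.9), np.float64(1.5)), (np.float64(-62.9), np.float64(1.1)), (np.float64(-61.9), np.float64(0.6)), (np.float64(-60.9), np.float64(1.3)), (np.float64(-59.9), np.float64(1.8)), (np.float64(-58.9), np.float64(1.3)), (np.float64(-58.0), np.float64(2.6)), (np.float64(-57.1), np.float64(3.3)), (np.float64(-56.1), np.float64(4.1)), (np.float64(-55.2), np.float64(5.5)), (np.float64(-55.0), np.float64(9.1))] lat [-1.53733209  9.14335845] t 9.575 0.0077974845142952595
```

Run:
```python
from h import *
push(0,(-.098,0.0),-.084,-.055,8)
push(1,(-.005,-.062),-.056,-.044,10)
ctrl.line_to(J(.05,-.06,.12),feed=.25)
ctrl.line_to(J(.05,-.02,.2),feed=.25)
c=shot('wrist','w2');print(ctrl.state()['t'])
cv2.imwrite('pics/w2z.png',cv2.resize(c['frame'][20:215,190:365,::-1],None,fx=3,fy=3,interpolation=cv2.INTER_CUBIC))
```

```text
[(np.float64(-83.0), np.float64(-0.8)), (np.float64(-82.1), np.float64(0.1)), (np.float64(-81.1), np.float64(0.5)), (np.float64(-79.9), np.float64(1.1)), (np.float64(-78.9), np.float64(1.0)), (np.float64(-77.9), np.float64(0.8)), (np.float64(-76.9), np.float64(0.1)), (np.float64(-75.9), np.float64(1.3)), (np.float64(-74.9), np.float64(1.6)), (np.float64(-74.0), np.float64(1.4)), (np.float64(-73.0), np.float64(2.3)), (np.float64(-72.3), np.float64(5.3)), (np.float64(-70.9), np.float64(2.3)), (np.float64(-70.2), np.float64(4.9)), (np.float64(-68.8), np.float64(2.1)), (np.float64(-67.8), np.float64(2.3)), (np.float64(-66.9), np.float64(2.1)), (np.float64(-66.0), np.float64(4.5)), (np.float64(-65.5), np.float64(5.9)), (np.float64(-65.4), np.float64(9.8))] lat [9.82670239 0.30510263] t 16.85 0.007613661471787891
[(np.float64(-54.9), np.float64(0.3)), (np.float64(-54.1), np.float64(-0.6)), (np.float64(-53.7), np.float64(4.6)), (np.float64(-53.6), np.float64(9.2)), (np.float64(-53.6), np.float64(13.6))] lat [ 0.40487041 13.59274263] t 20.0583 0.007773356132852478
21.7583
```

View pics/w2z.png

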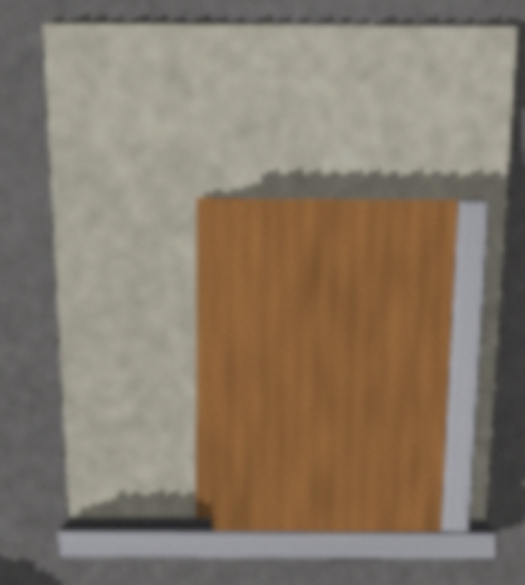

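Run:
```python
import cv2,numpy as np
t=cv2.imread('pics/w2.png')[80:202,245:285]
t=np.clip(t.astype(float)*1.8,0,255).astype(np.uint8)
cv2.imwrite('pics/w2c.png',cv2.resize(t,None,fx=8,fy=4.8,interpolation=cv2.INTER_CUBIC))
from h import *
c=shot('side','side2');s=c['frame'][160:230,220:315,::-1]
cv2.imwrite('pics/s2z.png',cv2.resize(s,None,fx=8,fy=8,interpolation=cv2.INTER_CUBIC))
```

```text
(no output)
```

View pics/w2c.png

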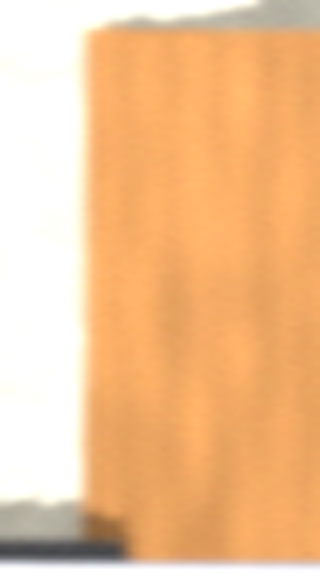

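View pics/s2z.png

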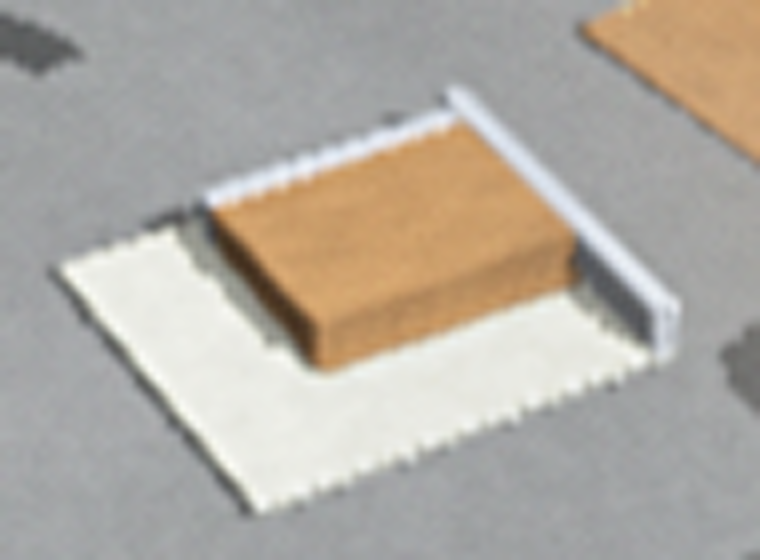

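Run:
```python
from h import *
c=dict(np.load('pics/w2.npz'))
print(c['C'], (c['C'][:2]-JO)@JR)
for z in (.026,.021,.016,.011,.006):
    p=proj(c,[J(-.055,-.04,z),J(.055,-.04,z),J(-.055,.04,z),J(.055,.04,z)]);print(z,((p-[245,80])*[8,4.8]).round(0).tolist(),((p-[190,20])*3).round().tolist())
uv=np.array([[245+88/8,80+35/4.8],[245+85/8,80+510/4.8],[245+128/8,80+555/4.8]])
for z in (.026,.006):print((cast(c,uv,z)[:,:2]-JO)@JR*1000)
```

```text
[0.55270807 0.17622379 0.37850562] [-0.03357662 -0.01841094]
0.026 [[114.0, 30.0], [128.0, 562.0], [778.0, 31.0], [734.0, 562.0]] [[208.0, 199.0], [213.0, 531.0], [457.0, 199.0], [440.0, 531.0]]
0.021 [[116.0, 32.0], [130.0, 556.0], [771.0, 32.0], [729.0, 557.0]] [[209.0, 200.0], [214.0, 528.0], [454.0, 200.0], [438.0, 528.0]]
0.016 [[119.0, 33.0], [132.0, 551.0], [764.0, 34.0], [723.0, 552.0]] [[210.0, 201.0], [214.0, 524.0], [451.0, 201.0], [436.0, 525.0]]
0.011 [[121.0, 35.0], [134.0, 546.0], [757.0, 35.0], [718.0, 546.0]] [[210.0, 202.0], [215.0, 521.0], [449.0, 202.0], [434.0, 521.0]]
0.006 [[123.0, 36.0], [136.0, 541.0], [751.0, 37.0], [712.0, 541.0]] [[211.0, 203.0], [216.0, 518.0], [447.0, 203.0], [432.0, 518.0]]
[[-54.05825218 -43.11495496]
 [ 43.40514491 -45.39706865]
 [ 53.47878832 -39.93247133]]
[[-55.22031192 -44.51657864]
 [ 47.77283507 -46.92817189]
 [ 58.4180236  -41.15353144]]
```

```bash
python3 - <<'E'
from h import *
for a in (90,-90):
    for z in (.06,ZP): print(a,z,ctrl.ik(J(0,-.07,z),ori(JY+np.radians(a))))
print(ctrl.state()['q'],ctrl.state()['t'])
c=dict(np.load('pics/side2.npz'))
for z in (.026,.006):
    print(z,((proj(c,[J(-.055,-.04,z),J(.055,-.04,z)])-[220,160])*8).round())
E
python3 - <<'E'
import cv2,numpy as np
t=cv2.imread('pics/side2.png')[178:212,252:302]
t=np.clip((t.astype(float)-40)*1.6,0,255).astype(np.uint8)
cv2.imwrite('pics/s2c.png',cv2.resize(t,None,fx=15,fy=15,interpolation=cv2.INTER_CUBIC))
E
```

```text
90 0.06 [ 11.37306069  31.26446951 -38.05570976 107.81969401  24.91566954
  49.41052779 134.08105587]
90 0.0078 [  3.39164509  33.33597779 -27.59239966 109.63377431  22.21575254
  42.31551274 136.31344203]
-90 0.06 [-49.37580627  32.84689174  41.87544124 111.49696446 -29.74158364
  46.87146753   2.25849053]
-90 0.0078 [-46.74585863  37.03841775  38.47229382 112.71676744 -34.06641113
  41.99010586   5.63882113]
[-39.59053987  24.62114092  26.29176276  96.08172412 -12.01384901
  62.2561452   73.58528309] 21.8083
0.026 [[310. 311.]
 [568. 216.]]
0.006 [[310. 354.]
 [567. 259.]]
```

View pics/s2c.png

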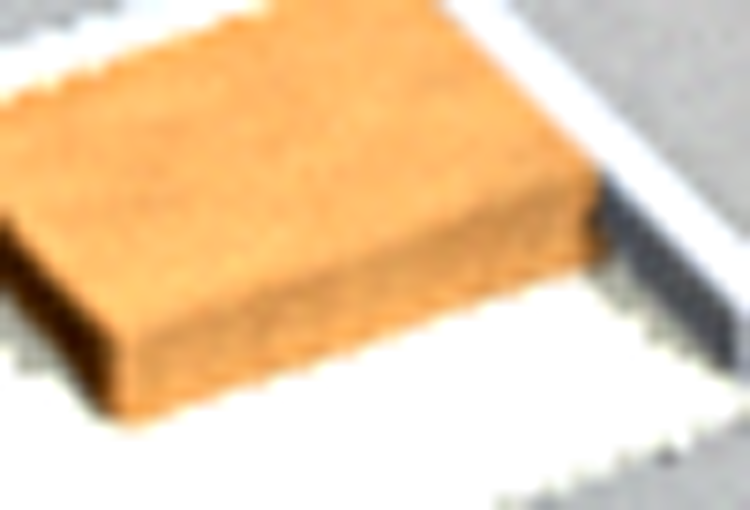

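Run:
```python
from h import *
ctrl.reach(J(.0,-.07,.06),ori(JY-np.pi/2))
push(1,(.0,-.066),-.056,-.044,14)
push(1,(.03,-.056),-.053,-.044,8)
push(1,(-.03,-.056),-.053,-.044,8)
ctrl.line_to(J(-.03,-.07,.15),feed=.25)
ctrl.reach(J(.05,-.04,.2),ori(JY))
c=shot('wrist','w3');print(ctrl.state()['t'])
print(((proj(c,[J(-.055,-.04,.026),J(.055,-.04,.026),J(-.055,.04,.026)])-[190,20])*3).round(0))
cv2.imwrite('pics/w3z.png',cv2.resize(c['frame'][20:215,190:365,::-1],None,fx=3,fy=3,interpolation=cv2.INTER_CUBIC))
```

```text
[(np.float64(-54.9), np.float64(0.8)), (np.float64(-54.2), np.float64(1.1)), (np.float64(-53.2), np.float64(2.7)), (np.float64(-51.9), np.float64(2.8)), (np.float64(-51.1), np.float64(3.6)), (np.float64(-50.8), np.float64(7.0)), (np.float64(-50.7), np.float64(11.0)), (np.float64(-50.7), np.float64(15.5))] lat [-0.2315008  15.46716032] t 26.1167 0.00782284010958172
[(np.float64(-51.9), np.float64(-0.3)), (np.float64(-51.1), np.float64(1.6)), (np.float64(-50.9), np.float64(5.4)), (np.float64(-50.9), np.float64(9.7))] lat [0.48073166 9.67157557] t 28.7417 0.00780992833187244
[(np.float64(-51.9), np.float64(-0.6)), (np.float64(-50.9), np.float64(-0.0)), (np.float64(-50.7), np.float64(5.6)), (np.float64(-50.6), np.float64(9.7))] lat [0.76157721 9.69320553] t 31.5083 0.007829302843252093
34.0333
[[271. 197.]
 [272. 530.]
 [520. 197.]]
```

View pics/w3z.png

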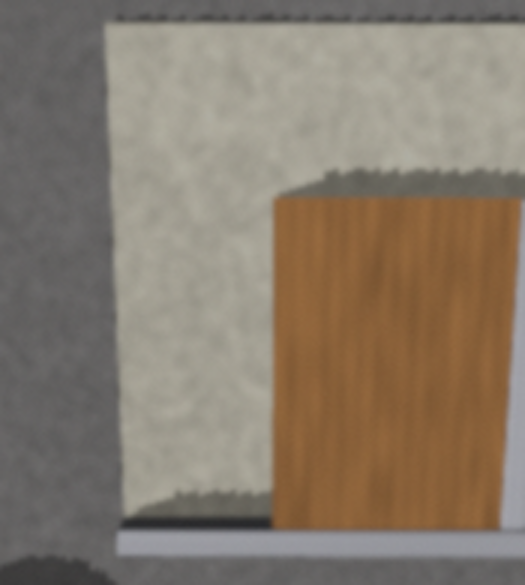

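Run:
```python
from h import *
ctrl.reach(J(-.085,.0,.06),ori(JY))
push(0,(-.078,0.0),-.067,-.06,10)
ctrl.line_to(J(-.09,-.02,.2),feed=.3)
c=shot('wrist','w4');print(ctrl.state()['t'])
ctrl.open_jaws()
ctrl.reach([.539,-.212,.24],ori(-np.pi/2))
c=shot('wrist','w5');print(ctrl.state()['t'],ctrl.state()['tool_pos'],ctrl.state()['q'])
```

```text
[(np.float64(-66.0), np.float64(0.6)), (np.float64(-65.4), np.float64(3.3)), (np.float64(-65.3), np.float64(8.2)), (np.float64(-65.2), np.float64(13.2))] lat [13.20734716 -0.17237739] t 37.0 0.007484557188421736
38.3333
41.3083 [ 0.53945843 -0.21044857  0.23969377] [-29.65341312  20.85981383  57.45583408 104.60674324 -19.34429933
  65.13882573  34.60449159]
```

View pics/w4.png

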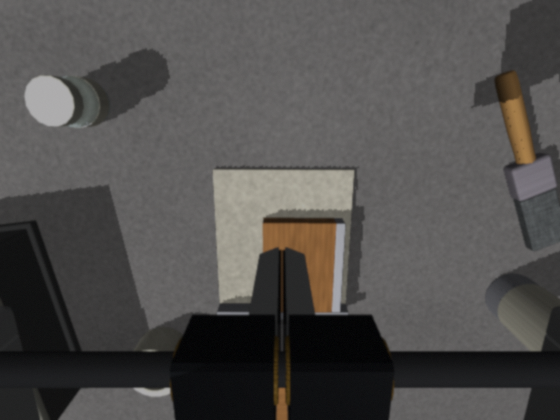

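View pics/w5.png

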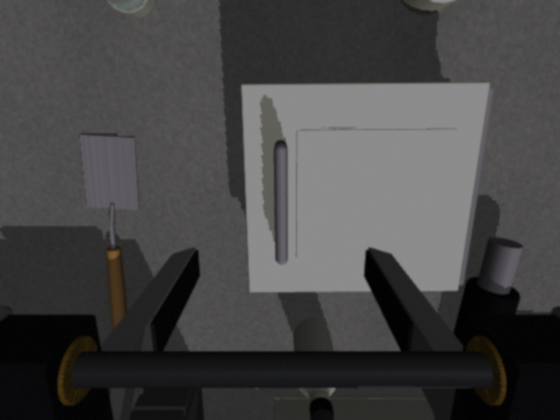

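Run:
```python
from h import *
c=dict(np.load('pics/w5.npz'))
print(cast(c,[(281,146),(281.8,263),(281.5,204)],.125))
print(cast(c,[(243,86),(490,83),(462,291),(250,292)],.088))
m=ctrl.ik
for z in (.103,.135): print(m([.541,-.212,z],ori(-np.pi/2)))
```

```text
[[ 0.53961475 -0.15562014  0.125     ]
 [ 0.54071153 -0.26329223  0.125     ]
 [ 0.54022242 -0.20629208  0.125     ]]
[[ 0.50498505 -0.10590041  0.088     ]
 [ 0.7278794  -0.10254528  0.088     ]
 [ 0.73481336 -0.31269262  0.088     ]
 [ 0.50663403 -0.31486407  0.088     ]]
[-22.10802263  30.33471086  49.46446757 111.68192351 -29.41623484
  51.39920557  42.53731051]
[-23.95183362  28.02524877  51.65394743 110.32843539 -26.89569513
  54.5483951   40.57748439]
```

```bash
cat >> h.py <<'E'
PSI=.011;BAR=np.array([.540,-.2095])
def bar(th):
    dx=-.19*np.cos(th)+.046*np.sin(th)+.19; z=.19*np.sin(th)+.046*np.cos(th)+.076
    return np.array([BAR[0]+dx*np.cos(PSI),BAR[1]+dx*np.sin(PSI),z-.0188])
BO=ori(PSI-np.pi/2)
E
python3 - <<'E'
from h import *
b=bar(0);print(b)
ctrl.line_to([b[0],b[1],.15],feed=.15,attitude=BO)
ctrl.line_to(b,feed=.06)
s0=ctrl.state();ctrl.gripper_close(55)
s=ctrl.state();print(s['t'],s0['tool_pos'],s['tool_pos'],s['finger_gap'],s0['contact_force'],s['contact_force'])
c=shot('side','side3');cv2.imwrite('pics/s3z.png',cv2.resize(c['frame'][180:320,290:450,::-1],None,fx=4,fy=4,interpolation=cv2.INTER_CUBIC))
E
```

```text
[ 0.54   -0.2095  0.1032]
44.25 [ 0.54015889 -0.20968479  0.10344848] [ 0.53879464 -0.20953302  0.10305458] 0.01068203618871025 [ 0.24252784 -0.97201286 -0.09890563] [-7.23745489  0.45958754  5.57585956]
```

View pics/s3z.png

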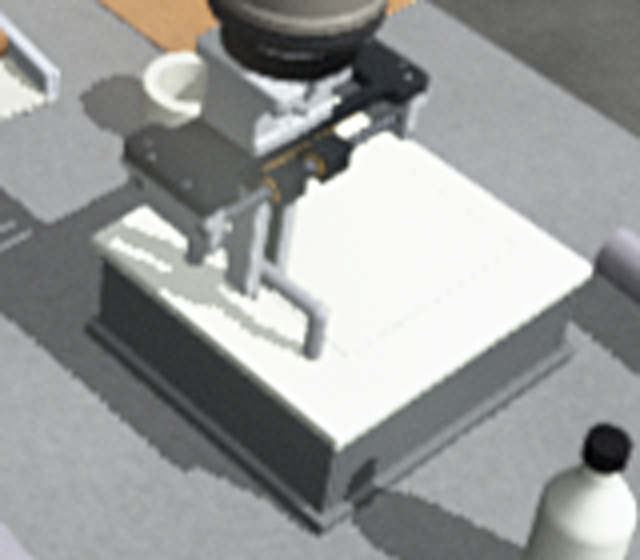

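```bash
sed -i 's/BAR=np.array(\[.540/BAR=np.array([.5385/' h.py
python3 - <<'E'
from h import *
for th in np.arange(.008,.061,.008):
    ctrl.line_to(bar(th),feed=.02)
    s=ctrl.state();p=np.array(s['tool_pos'])
    print(round(th,3),round(s['t'],2),((p-bar(0))*1000).round(1),((bar(th)-bar(0))*1000).round(1),np.round(s['contact_force'],1),round(s['finger_gap']*1000,2))
    if s['finger_gap']<.009: print('SLIP');break
E
```

```text
0.008 44.55 [0.5 0.1 1.1] [0.4 0.  1.5] [  4.5  -3.5 -14.7] 10.57
0.016 44.8 [0.9 0.  2.7] [0.8 0.  3. ] [  4.5  -2.7 -12.6] 10.45
0.024 45.05 [1.3 0.  4.3] [1.2 0.  4.5] [  4.5  -2.8 -10.9] 10.49
0.032 45.3 [1.8 0.  6. ] [1.6 0.  6.1] [ 5.6 -1.1 -8.1] 10.89
0.04 45.55 [2.2 0.  7.6] [2.  0.  7.6] [ 5.  -2.1 -7.5] 10.72
0.048 45.8 [2.7 0.  9.2] [2.4 0.  9.1] [ 5.  -1.8 -6.3] 10.18
0.056 46.05 [ 3.1  0.1 10.7] [ 2.9  0.  10.6] [ 5.8 -0.7 -6.2] 10.39
```

Run:
```python
from h import *
for th in (.07,.085,.1,.115,.125,.133):
    ctrl.line_to(bar(th),feed=.02)
ctrl.pause(.3)
s=ctrl.state();p=np.array(s['tool_pos'])
print(s['t'],((p-bar(0))*1000).round(1),((bar(th)-bar(0))*1000).round(1),np.round(s['contact_force'],1),s['finger_gap'])
c=shot('side','side4');cv2.imwrite('pics/s4z.png',cv2.resize(c['frame'][180:320,290:450,::-1],None,fx=4,fy=4,interpolation=cv2.INTER_CUBIC))
cp,sp=np.cos(PSI),np.sin(PSI)
H=BAR+.19*np.array([cp,sp])
for th in (0,.08,.1,.11,.12,.133,.145):
    pts=[]
    for y in (-.1045,.1045):
      for zz in (.002,.012):
        x0=-.226;x=x0*np.cos(th)+zz*np.sin(th);z=-x0*np.sin(th)+zz*np.cos(th)+.076
        pts.append([H[0]+x*cp-y*sp,H[1]+x*sp+y*cp,z])
    print(th,((proj(c,pts)-[290,180])*4).round().tolist())
```

```text
48.0333 [ 7.7  0.1 24.7] [ 7.8  0.1 24.8] [ 4.7 -1.1 -5.4] 0.010857803890561134
0 [[328.0, 444.0], [330.0, 433.0], [86.0, 241.0], [86.0, 230.0]]
0.08 [[333.0, 422.0], [337.0, 410.0], [88.0, 220.0], [90.0, 207.0]]
0.1 [[335.0, 417.0], [338.0, 404.0], [89.0, 214.0], [91.0, 202.0]]
0.11 [[336.0, 414.0], [339.0, 401.0], [90.0, 211.0], [92.0, 199.0]]
0.12 [[337.0, 411.0], [340.0, 398.0], [90.0, 208.0], [92.0, 196.0]]
0.133 [[338.0, 407.0], [342.0, 394.0], [91.0, 205.0], [93.0, 192.0]]
0.145 [[339.0, 403.0], [343.0, 390.0], [92.0, 201.0], [94.0, 188.0]]
```

View pics/s4z.png

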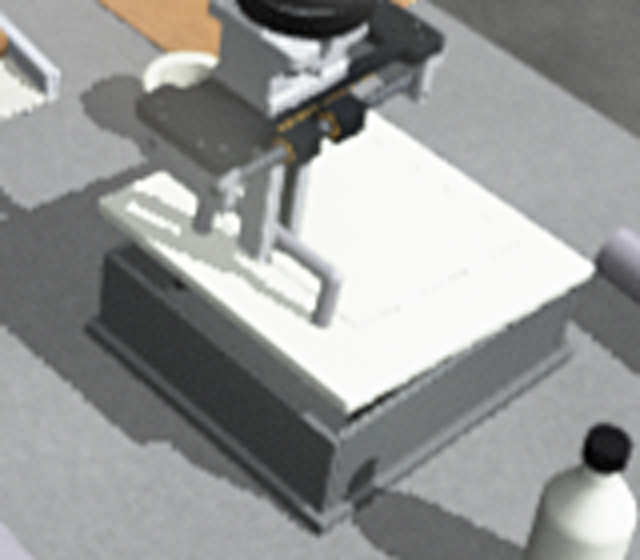

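Run:
```python
from h import *
c=shot('side','side5');t=shot('top','top5')
a=cv2.resize(c['frame'][160:230,220:315,::-1],None,fx=6,fy=6,interpolation=cv2.INTER_CUBIC)
b=cv2.resize(t['frame'][145:225,190:270,::-1],(480,480),interpolation=cv2.INTER_CUBIC)
im=np.zeros((900,570,3),np.uint8);im[:420]=a;im[420:,:480]=b
cv2.imwrite('pics/fin.png',cv2.resize(im,None,fx=.66,fy=.66))
s=ctrl.state();print(s['t'],s['tool_pos'],s['finger_gap'],np.round(s['contact_force'],1))
```

```text
48.1833 [ 0.5462251  -0.20942579  0.1278892 ] 0.010773700156664207 [ 5.6 -1.2 -5.4]
```

View pics/fin.png

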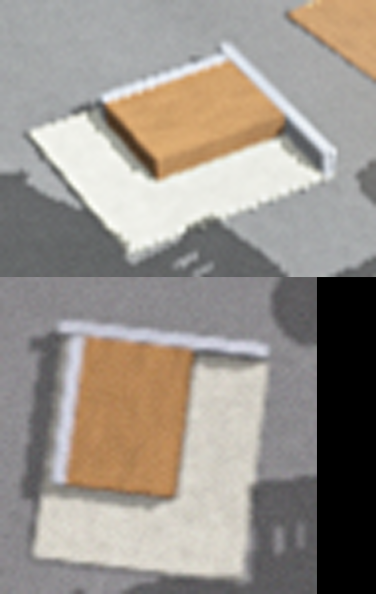

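View pics/top5.png

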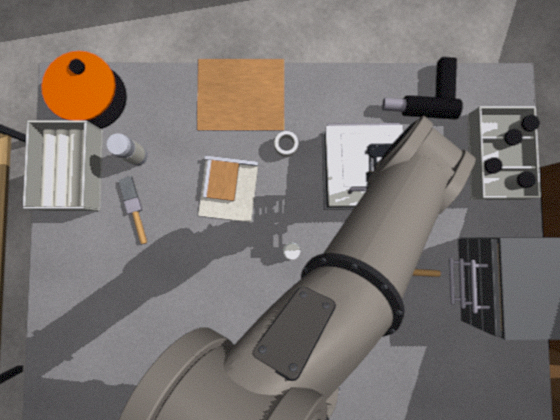

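The stack is flush against both fences (top view: tan block at about (223,182), no step along its edges). The tape, jar, can and brush have not moved. The lid is held steady.

Run:
```python
from h import *
ctrl.job_done();s=ctrl.state();print(s['t'],s['finger_gap'],s['tool_pos'])
```

```text
the job is handed in; nothing more can be done
the job is handed in; nothing more can be done
```

The four blanks are squared into the jig corner, and the arm is holding the lid still with its front edge about 3 cm up. I handed the job in at about 48 s of the 72 s.

- **Blanks:** I pushed the stack with closed fingers against the +y and +x fences, at most about 15 N. The first check showed at least one lower blank still about 4–5 mm proud on the −y side, because the fingertips taper and pushed the upper blanks further. I turned the tool 90°, pushed again with the flat finger side, and finished with one more +x push. The last wrist, side and top pictures showed no visible steps, and the edges matched the expected positions to about 1 mm.
- **Lid:** I gripped the bar at 55 N and lifted slowly along the hinge arc. The pull peaked at about 15 N and then dropped to about 5 N as the lid came free. The bar rose 24.7 mm against 24.8 mm planned. In the side view the lid's lower front edge rose 35–36 picture units against 37 expected, so it is about 29–30 mm up. The jaw opening stayed steady at 10.2–10.9 mm during the lift, although the bar is 12 mm thick. I saw no sign of slipping.
- **Other things:** In the last top view the tape, jar, can and brush have not moved. The glue bottle shows unmoved in the last side view. The arm hides most of the spatula, so I could not fully check it.

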